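# Pump up the microscope's isolation pad

## Task

Get the air-sprung isolation pad ready for its microscope: pump the black plunger knob by pressing it right down and letting it spring fully back up, over and over, until the steel indicator pin stands fully out of the side of the pump. Then push the shut-off handle round a quarter turn to its stop, so that it lies across the pipe, and come away from everything, with the plunger left up. Fingertip pushes are all it takes: lift nothing, let the pump drive the pin without touching it yourself, and leave the two lens parts and the oil bottle where they stand.

Things in the scene. Friction and masses are not known exactly. Their poses are not given: they have to be found in the camera images.
- pad: Low dark isolation pad, 260 x 340 mm, 40 mm high, fixed on the bench. Origin: centre of its underside, z up. On it a white pump box, 90 mm along x, 170 mm along y, from 40 to 90 mm above the bench, centred at x -70, y -20 mm. The plunger rises from the box at (-70, 0), the indicator pin leaves its -y end, the shut-off valve stands past its +y end. All turn with the pad.
- plunger_top (a point): Centre of the top face of the plunger's round black knob (46 mm across, flat on top over 38 mm, 16 mm thick), 150 mm above the bench when up; it moves down with the plunger. Straight below is a fixed steel collar; nothing else within 80 mm at knob height.
- plunger (a joint): How far the plunger is pushed in, m: 0 = up, 0.026 = fully down on its hard stop. Its spring brings it back up on its own within 0.3 s. It takes about 5 N to start and 12 to 15 N near the bottom, more if pushed fast.
- indicator (a joint): How far the pin has come out, m: starts between 0 and 0.015; fully out at 0.040 to 0.042 (extra pumping does nothing). A full stroke moves it out about 7 mm (the first one anything up to 16 mm), in the later part of the way down; friction holds it there. A stroke must go at least 24 mm down and then come back right up to count; 3 to 6 strokes are needed.
- pin_head: The indicator pin: level steel rod 10 mm thick with a 14 mm head, 65 mm above the bench, coming out of a brass gland in the -y end of the pump box along the pad's -y; moves with joint indicator. Origin on its axis, 7 mm behind the head's outer face. When it is fully out, a narrow black ring round its root has come out of the gland. Not to be touched.
- pin_tip (a point): Centre of the outer face of the indicator pin's head; moves with the pin.
- pin_exit (a point): Fixed point: outer mouth of the brass gland that the pin comes out of. pin_tip stands 7 mm out of it plus the value of joint indicator.
- valve (a joint): Angle of the shut-off handle, rad: 0 = open, the handle in line with the pipe, pointing to the pad's +y (starts between 0 and 0.25); 1.571 = shut, at its stop, pointing to the pad's +x, across the pipe. It grows clockwise seen from above. Stiff to turn, about 1.5 N at its end; stays where it is left.
- valve_pivot (a point): Axis of the shut-off handle, at the mid-height of the handle, 86 mm above the bench and 46 mm above the pad's top; a brass valve body 26 mm across stands below it up to 80 mm.
- valve_end (a point): Outer end of the shut-off handle, 70 mm from valve_pivot, mid-height. The handle is a flat level steel bar from the pivot to here, 14 mm wide and 10 mm high, with a 20 mm round end, free beneath except at the pivot.
- objective: Bystander, loose: microscope objective, chrome and black, 30 mm across, 50 mm high, standing upright on the pad's half at +x. Origin: centre of its underside.
- eyepiece: Bystander, loose: black eyepiece, 38 mm across, 50 mm high, standing upright on the pad's half at +x. Origin: centre of its underside.
- oil_bottle: Bystander, loose: small amber immersion-oil bottle, 32 mm across, 75 mm high, standing on the bench at the pad's +y side. Origin: centre of its underside.

How it is judged:
On the way, in this order (a step that is already met when the one before it is completed fails the run):
1. the indicator pin is fully out (at least 38 mm) and the plunger has sprung back up (value of joint indicator above 0.038 m and value of joint plunger below 0.004 m), for 0.1 s.
2. then the shut-off handle is pushed round to its stop (value of joint valve above 1.45 rad), for 0.2 s.
At the end, for the whole second after the job is handed in: The pin is at least 38 mm out, the plunger is back up (within 4 mm), the shut-off handle is turned to at least 1.45 rad, and the bystanders are where they stood (all of step 1 and value of joint valve above 1.45 rad); the robot touches nothing.
It fails at once if the indicator pin is touched by the robot (contact force between any of the fingers, the arm and pin_head above 1 N).
It fails at once if a bystander is moved by more than 15 mm, lifted or knocked over (distance of any of objective, eyepiece, oil_bottle from where it was at the start of the episode above 0.015 m or angle between any of objective, eyepiece, oil_bottle's own z axis and vertical above 0.4 rad).
It also fails if it takes over 59 s, if anything falls off the work surface, if the arm or the gripper's body presses on something with over 40 N, if the wrist force passes 120 N, or if a joint passes its speed limit or range.

## Robot

A 7-joint arm with a two-finger parallel gripper is mounted at the origin on the work surface. World frame = base frame: x ahead of the robot, y to its left, z up, the work surface at z = 0. Lengths are in m, angles in rad, forces in N, time in s.
With the tool pointing down it reaches from about 0.4 to 0.875 m from the base axis. Payload 6.5 kg.
Tool frame: the origin (TCP) lies on the centre line of the jaws, within the pads' length; the fingertips stand 8 mm ahead of it and the grasp point (between the pads) lies 11 mm behind it; z points along the fingers, y is the line along which they close (so a half turn about z gives the same grasp; the last joint's range is limited). The gripper opens to 88 mm and grips with 3 to 60 N. Pads are 18 mm wide; open, the fingers measure 123 mm over their backs; the gripper's body (75 mm by 187 mm) begins 45 mm behind the grasp point.
Start: joints at [-1.248, 0.536, -0.004, 1.538, 0.003, 1.067, -0.071], TCP at [0.246, 0.601, 0.247] pointing down, gripper open.
Joint ranges: [-2.7, 2.7], [-0.37, 2.16], [-1.27, 1.26], [0.24, 2.4], [-1.31, 4.45], [0.19, 1.91], [-2.76, 2.76]. Speed limits (rad/s): [2.39, 2.39, 3.14, 3.14, 3.14, 3.14, 3.14].

## Interface

Orientations are given as a unit quaternion [x, y, z, w].
In Python, from station import status, snapshot, camera_params, close_job, nets gives the robot as it stands.
- The arm moves only by the shell command python3 -m creep 'ROWS'. ROWS is a JSON object of lists of equal length, an entry for each row: "travel": the shift along the tool's x, y, z each as a share of 0.05 m, from -1 to 1, a list of three; "turn": the turn, a rotation vector about the tool's x, y, z each as a share of 5 degrees, from -1 to 1, a list of three; "grip": the closure, from -1 (fully open) to 1 (shut). A call has 1 to 5 rows; each row shifts and turns the commanded pose from where the row before left it, along the tool's axes as they then stand; what a row does not reach is not made up. A row lasts 1/8 s, in which the tool goes at most 62.5 mm and 10.7 degrees, less where a joint would pass 70% of its speed; a pose out of reach is approached as far as the arm can. A call with a number of a shift or a turn outside -1 to 1 is refused whole. A call with a gripper value outside its range is refused whole. The fingers move at their own pace and stop on an object; the grip force is fixed at half the most. Time passes only in rows, so rows that do not move let the fingers close. It gives the time, the measured TCP pose, the force, the opening and the grip force at its end, in the units of the state.
- status.get_state(): the state, without advancing time (a new reading comes with each control period).
- snapshot(name): name is "side" or "top" or "wrist"; returns the picture (480x640x3 uint8, red, green, blue); there is no depth.
- camera_params(name): a dict with "intrinsics" (3x3 intrinsics, pixels), "distortion" ([k1, k2, p1, p2, k3] as OpenCV has them; the pictures are not rectified), "R" (3x3) and "t" (3): a world point X has camera coordinates R X + t. Camera axes: x right, y down, z forward; pixel columns grow to the right and rows downward; lengths in m; the calibration is good to about 2 mm. A picture is of the moment at which its call begins: read the wrist's pose just before it. camera_params takes no time and is no camera call; for the wrist camera it gives the pose at the moment of the call.
- close_job(): hands the job in; it is judged then, once.
Trained networks look in the newest picture that a camera, given by its name, has taken for a name from the list of things; names that differ only in an ending like _2 or _b are one class to them, and where a whole thing is asked for, a point or a joint stands for the part that bears it (a point fixed in the world has none). Each returns a list of dicts, best first, with "score" (0 to 1); they miss things now and then, are a little off and sometimes report something else, mostly with a low value. They report only what shows in the picture. A call takes as long as a camera call.
- nets.search_frame(camera, name): "at" ([x, y, z] in m, in the coordinates of the camera as it stood for that picture, good to about 4 mm: the middle of the surface that is visible of it).
- nets.regions_of(camera, name): "pixels" (480x640 bool, what is visible of it).
The state is a dict: "clock": time; "joint_positions": joint angles; "dq": joint speeds; "joint_efforts": joint torques, N m; "tcp_pos": TCP position; "tcp_rot": TCP orientation; "ft_force": force on the tool from outside, world axes, zero at the start; "torque": the same for the moment, N m; "grip_width": finger opening in m; "gripper_force": force on a finger pad.
Only numpy, scipy, OpenCV 4.12 (cv2) and the standard library are available. Lean on these libraries where they do the work, as an engineer would, in place of code of your own. Each camera call takes 0.05 s, during which the arm holds its last target. There are 200 camera calls.

## Working session

There is one attempt and no reset: what is moved stays moved. The work goes in short steps, Python scripts to look and compute and a shell command to move; the robot and the scene stay as the last step left them, time stands still between calls to the robot, and variables do not carry over. Pictures are saved under pics/ and viewed, at most 10 in all, crops included, and the job is handed in when it is done.

```bash
mkdir -p pics; ls; cat > h.py <<'E'
import numpy as np, cv2
from station import status, snapshot, camera_params, nets
def world(cam,p):
    c=camera_params(cam); return np.array(c["R"]).T@(np.array(p)-np.array(c["t"]))
def proj(cam,X):
    c=camera_params(cam); return cv2.projectPoints(np.array(X,float).reshape(-1,1,3),cv2.Rodrigues(np.array(c["R"]))[0],np.array(c["t"],float),np.array(c["intrinsics"]),np.array(c["distortion"],float))[0].reshape(-1,2)
def ray(cam,px,z):
    c=camera_params(cam); u=cv2.undistortPoints(np.array(px,float).reshape(-1,1,2),np.array(c["intrinsics"]),np.array(c["distortion"],float)).reshape(-1,2)
    R=np.array(c["R"]);o=-R.T@np.array(c["t"]);out=[]
    for a in u:
        d=R.T@np.array([a[0],a[1],1]); out.append(o+d*(z-o[2])/d[2])
    return np.array(out)
def save(cam,n): 
    im=snapshot(cam); cv2.imwrite("pics/"+n,cv2.cvtColor(im,cv2.COLOR_RGB2BGR)); return im
E
python3 - <<'E'
from h import *
np.set_printoptions(precision=4,suppress=True)
s=status.get_state();print(s['tcp_pos'],s['tcp_rot'],s['clock'],s['ft_force'])
for c in("top","side"):
    save(c,c+"0.png")
    for n in("pad","plunger_top","pin_head","valve_end","objective","eyepiece","oil_bottle"):
        r=nets.search_frame(c,n)
        for q in r[:2]: print(c,n,round(q['score'],2),world(c,q['at']))
E
```

```text
pics
[0.2462 0.6009 0.2458] [ 0.1932  0.9812 -0.0008 -0.0001] 0.0 [ 0.3982  0.0822 -0.0491]
top pad 0.93 [0.6184 0.083  0.0408]
top plunger_top 0.95 [0.5572 0.0869 0.1494]
top pin_head 0.37 [ 0.5434 -0.0339  0.0678]
top valve_end 0.81 [0.5779 0.2379 0.0949]
top valve_end 0.33 [0.619  0.0856 0.0416]
top objective 0.56 [ 0.6952 -0.0567  0.0854]
top eyepiece 0.79 [0.7236 0.0539 0.0882]
top eyepiece 0.2 [0.6198 0.0876 0.043 ]
top oil_bottle 0.62 [0.7026 0.2851 0.0496]
side pad 0.65 [0.5792 0.045  0.0414]
side pad 0.21 [0.5746 0.2272 0.0909]
side plunger_top 0.76 [0.554  0.081  0.1529]
side pin_head 0.66 [ 0.5369 -0.04    0.0695]
side valve_end 0.8 [0.5747 0.2278 0.0904]
side objective 0.79 [ 0.6847 -0.0623  0.0818]
side eyepiece 0.63 [0.7138 0.0461 0.0886]
side oil_bottle 0.77 [0.7015 0.2775 0.0432]
```

View pics/top0.png

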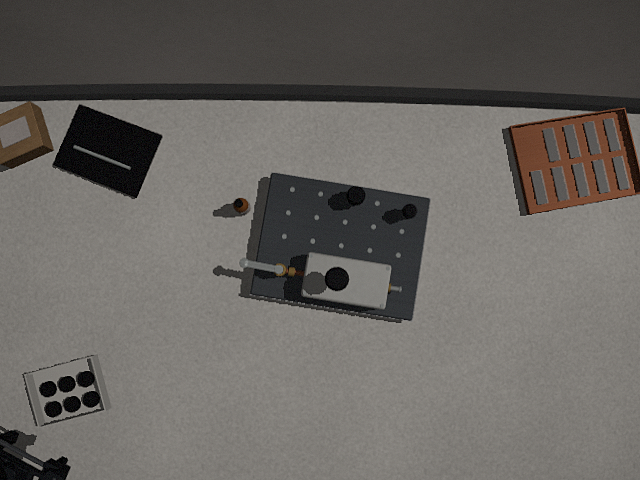

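View pics/side0.png

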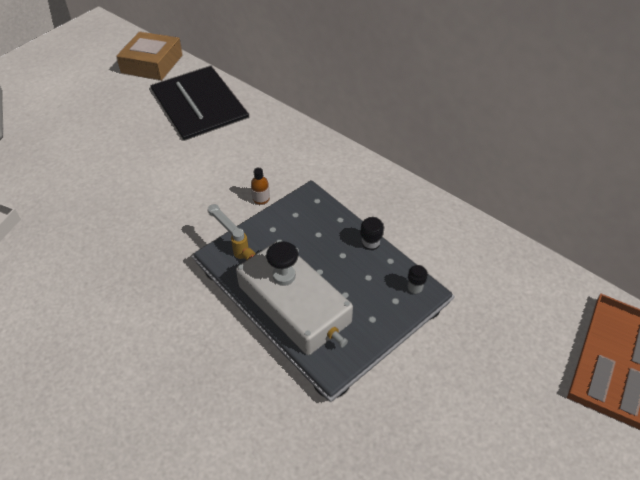

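The top view shows the pad with its +y to the left: the knob is at (337,279), the valve pivot near (284,270), the handle end at (243,263), and the pin at (400,289). The side view agrees. The bottle at (240,205) stands clear of the handle's sweep.

```bash
python3 - <<'E'
from h import *
np.set_printoptions(precision=4,suppress=True)
snapshot("top")
m=nets.regions_of("top","pad")[0]["pixels"]
k=nets.regions_of("top","plunger_top")[0]["pixels"]
print(m.sum(),k.sum(), np.argwhere(k).mean(0)[::-1])
c=ray("top",[[271,174],[429,199],[411,321],[251,296]],.04);print(c,c.mean(0))
box=cv2.minAreaRect(np.argwhere(m)[:,::-1].astype(np.float32));print(box)
kw=ray("top",[[337,279]],.15)[0];print("knob",kw)
pv=ray("top",[[282,270],[243,263]],.09);print("valve",pv)
e=c[0]-c[1];f=c[3]-c[2];y1=(e+f);g=(c[0]-c[3])+(c[1]-c[2])
print("yaw",np.degrees(np.arctan2(-y1[0],y1[1])),np.degrees(np.arctan2(g[1],g[0])))
s=status.get_state();print(s['clock'],s['joint_positions'])
E
```

```text
20451 478 [336.5439 278.8536]
[[ 0.7727  0.2266  0.04  ]
 [ 0.7262 -0.1063  0.04  ]
 [ 0.4716 -0.07    0.04  ]
 [ 0.5169  0.2609  0.04  ]] [0.6218 0.0778 0.04  ]
((333.59710693359375, 244.89517211914062), (181.69412231445312, 126.9502182006836), 9.122897148132324)
knob [0.5552 0.0865 0.15  ]
valve [[0.5709 0.1939 0.09  ]
 [0.5831 0.2715 0.09  ]]
yaw -7.863355130127156 -7.859823260101582
0.95 [-1.2482  0.5364 -0.0044  1.5379  0.0026  1.0673 -0.0712]
```

```bash
python3 -m creep '{"travel":[[-0.74,-0.55,0],[-0.78,-0.485,0],[-0.82,-0.415,0],[-0.855,-0.34,0],[-0.88,-0.265,0]],"turn":[[0,0,1],[0,0,1],[0,0,1],[0,0,1],[0,0,1]],"grip":[1,1,1,1,1]}'
python3 -m creep '{"travel":[[-0.9,-0.19,0],[-0.915,-0.11,0],[-0.92,-0.03,0],[-0.92,0.05,0],[-0.91,0.13,0]],"turn":[[0,0,1],[0,0,1],[0,0,1],[0,0,1],[0,0,1]],"grip":[1,1,1,1,1]}'
```

```text
clock: 1.58
tcp_pos: [0.3654, 0.403, 0.247]
tcp_rot: [0.402, 0.916, 0.0, 0.0]
ft_force: [0.5, -0.1, 0.3]
grip_width: 0.0397
gripper_force: 0.0
clock: 2.2
tcp_pos: [0.4834, 0.2055, 0.247]
tcp_rot: [0.591, 0.807, 0.0, 0.0]
ft_force: [1.0, 0.0, -0.6]
grip_width: 0.0007
gripper_force: 0.0
```

```bash
python3 -m creep '{"travel":[[-0.896,0.21,0],[-0.874,0.287,0],[-0.846,0.362,0],[0,0,0.4],[0,0,0.4]],"turn":[[0,0,1],[0,0,1],[0,0,1],[0,0,1],[0,0,1]],"grip":[1,1,1,1,1]}'
cat > t.py <<'E'
from h import *
import sys
from scipy.spatial.transform import Rotation as R
s=status.get_state(); p=np.array(s['tcp_pos']); M=R.from_quat(s['tcp_rot']).as_matrix()
print('tcp',p.round(4),'tooly',np.degrees(np.arctan2(M[1,1],M[0,1])).round(1),'tilt',np.degrees(np.arccos(-M[2,2])).round(2),'F',np.round(s['ft_force'],1),'t',s['clock'])
for a in sys.argv[1:]:
    g=np.array(eval(a)); print(a,'units',(M.T@(g-p)/.05).round(3)); p=g
E
python3 t.py "[.554,.087,.170]"
python3 - <<'E'
from h import *
save("wrist","w1.png")
for q in nets.search_frame("wrist","plunger_top")[:2]: print(q['score'],world("wrist",q['at']))
E
```

```text
clock: 2.82
tcp_pos: [0.5541, 0.0877, 0.2065]
tcp_rot: [0.752, 0.659, 0.0, 0.0]
ft_force: [-0.5, 0.5, -0.4]
grip_width: 0.0006
gripper_force: 0.0
tcp [0.5541 0.0877 0.2065] tooly -7.5 tilt 0.05 F [-0.5  0.5 -0.4] t 2.825
[.554,.087,.170] units [-0.015 -0.     0.729]
0.77 [0.55620072 0.09375146 0.14722603]
0.47 [0.5697252  0.20983625 0.08610197]
```

View pics/w1.png

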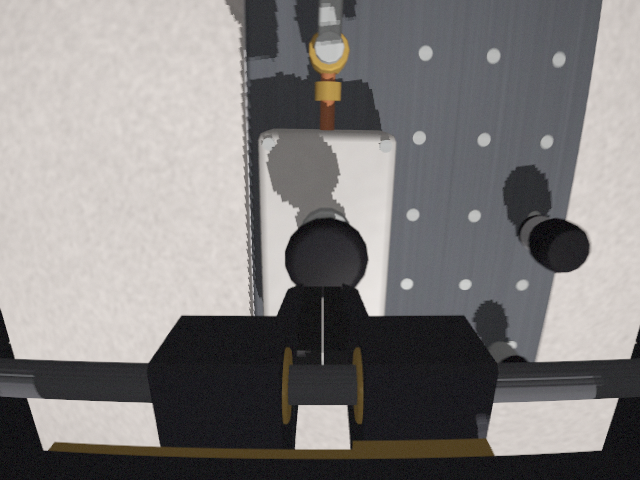

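The wrist view shows the knob's disc centred near (326,258), partly behind the fingertips, and the valve pivot at (328,50). The pad's +y is up in this image.

```bash
python3 - <<'E'
from h import *
print(ray("wrist",[[326,258]],.15),ray("wrist",[[328,48]],.091)); print(proj("wrist",[[.554,.0877,.15]]))
E
```

```text
[[0.55482211 0.09250932 0.15      ]] [[0.57001965 0.20083639 0.091     ]]
[[325.58907162 266.73942935]]
```

```bash
python3 -m creep '{"travel":[[0.06,0.01,0.45],[0,0,0.45],[0,0,0.2],[0,0,0.2],[0,0,0.2]],"turn":[[0,0,0],[0,0,0],[0,0,0],[0,0,0],[0,0,0]],"grip":[1,1,1,1,1]}'
```

```text
clock: 3.55
tcp_pos: [0.5546, 0.0918, 0.1333]
tcp_rot: [0.75, 0.661, 0.0, -0.001]
ft_force: [-5.8, 0.5, 14.1]
grip_width: 0.0006
gripper_force: 6.7
```

```bash
python3 -m creep '{"travel":[[0,0,0],[0,0,0.04]],"turn":[[0,0,0],[0,0,0]],"grip":[1,1]}'; python3 t.py
```

```text
clock: 3.8
tcp_pos: [0.5547, 0.0918, 0.1323]
tcp_rot: [0.75, 0.661, 0.0, -0.001]
ft_force: [-11.1, -0.4, 33.8]
grip_width: 0.0005
gripper_force: 16.4
tcp [0.5547 0.0918 0.1323] tooly -7.2 tilt 0.1 F [-11.1  -0.4  33.8] t 3.8
```

```bash
python3 -m creep '{"travel":[[0,0,-0.68],[0,0,0],[0,0,0],[0,0,0]],"turn":[[0,0,0],[0,0,0],[0,0,0],[0,0,0]],"grip":[1,1,1,1]}'
python3 -m creep '{"travel":[[0,0,0.2],[0,0,0.2],[0,0,0.2],[0,0,0.08],[0,0,0]],"turn":[[0,0,0],[0,0,0],[0,0,0],[0,0,0],[0,0,0]],"grip":[1,1,1,1,1]}'
python3 -m creep '{"travel":[[0,0,-0.68],[0,0,0],[0,0,0],[0,0,0]],"turn":[[0,0,0],[0,0,0],[0,0,0],[0,0,0]],"grip":[1,1,1,1]}'
python3 - <<'E'
from h import *
save("side","s2.png"); c=cv2.imread("pics/s2.png")[220:400,220:440]; cv2.imwrite("pics/s2c.png",cv2.resize(c,None,fx=3,fy=3,interpolation=cv2.INTER_CUBIC))
E
```

```text
clock: 4.3
tcp_pos: [0.5539, 0.0912, 0.1631]
tcp_rot: [0.75, 0.661, -0.001, -0.0]
ft_force: [0.8, -0.6, -0.4]
grip_width: 0.0004
gripper_force: 0.0
clock: 4.92
tcp_pos: [0.555, 0.0913, 0.1323]
tcp_rot: [0.751, 0.661, 0.001, -0.001]
ft_force: [-10.6, -1.6, 34.5]
grip_width: 0.0005
gripper_force: 17.5
clock: 5.42
tcp_pos: [0.5536, 0.0911, 0.1624]
tcp_rot: [0.751, 0.661, -0.001, -0.0]
ft_force: [1.2, 0.8, 0.2]
grip_width: 0.0002
gripper_force: 0.0
```

View pics/s2c.png

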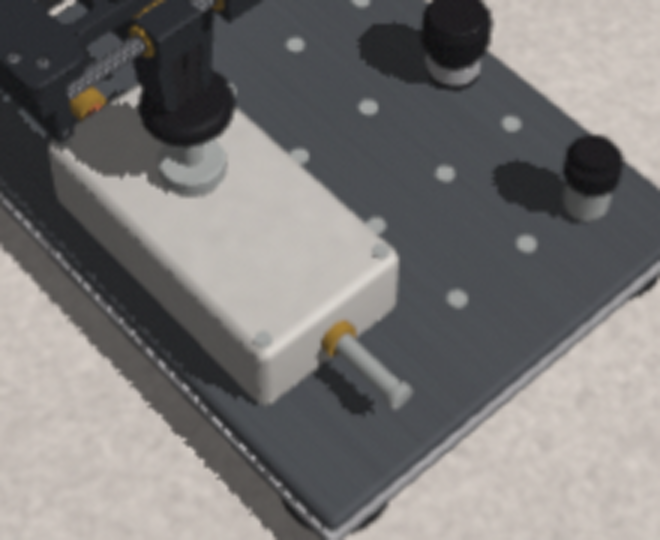

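The crop shows the knob back up. The pin is partly out, with its head near (355,351) in the full frame and no black ring visible yet. More strokes follow.

```bash
python3 -m creep '{"travel":[[0,0,0.2],[0,0,0.2],[0,0,0.2],[0,0,0.08],[0,0,0]],"turn":[[0,0,0],[0,0,0],[0,0,0],[0,0,0],[0,0,0]],"grip":[1,1,1,1,1]}'
python3 -m creep '{"travel":[[0,0,-0.68],[0,0,0],[0,0,0],[0,0,0]],"turn":[[0,0,0],[0,0,0],[0,0,0],[0,0,0]],"grip":[1,1,1,1]}'
python3 -m creep '{"travel":[[0,0,0.2],[0,0,0.2],[0,0,0.2],[0,0,0.08],[0,0,0]],"turn":[[0,0,0],[0,0,0],[0,0,0],[0,0,0],[0,0,0]],"grip":[1,1,1,1,1]}'
python3 -m creep '{"travel":[[0,0,-0.68],[0,0,0],[0,0,0],[0,0,0]],"turn":[[0,0,0],[0,0,0],[0,0,0],[0,0,0]],"grip":[1,1,1,1]}'
python3 -m creep '{"travel":[[0,0,0.2],[0,0,0.2],[0,0,0.2],[0,0,0.08],[0,0,0]],"turn":[[0,0,0],[0,0,0],[0,0,0],[0,0,0],[0,0,0]],"grip":[1,1,1,1,1]}'
python3 -m creep '{"travel":[[0,0,-0.68],[0,0,0],[0,0,0],[0,0,0]],"turn":[[0,0,0],[0,0,0],[0,0,0],[0,0,0]],"grip":[1,1,1,1]}'
python3 - <<'E'
from h import *
save("side","s3.png"); c=cv2.imread("pics/s3.png")[220:400,220:440]; cv2.imwrite("pics/s3c.png",cv2.resize(c,None,fx=3,fy=3,interpolation=cv2.INTER_CUBIC))
E
```

```text
clock: 6.1
tcp_pos: [0.555, 0.0913, 0.1323]
tcp_rot: [0.751, 0.661, 0.001, -0.001]
ft_force: [-10.4, -1.3, 33.9]
grip_width: 0.0007
gripper_force: 17.0
clock: 6.6
tcp_pos: [0.5536, 0.0912, 0.1624]
tcp_rot: [0.751, 0.661, -0.001, -0.0]
ft_force: [0.3, 0.0, 0.0]
grip_width: 0.0005
gripper_force: 0.0
clock: 7.22
tcp_pos: [0.5549, 0.0913, 0.1323]
tcp_rot: [0.751, 0.661, 0.001, -0.001]
ft_force: [-11.5, -0.8, 35.7]
grip_width: 0.0002
gripper_force: 17.8
clock: 7.72
tcp_pos: [0.5536, 0.0912, 0.1624]
tcp_rot: [0.75, 0.661, -0.001, -0.0]
ft_force: [-0.4, -0.5, 0.1]
grip_width: 0.0002
gripper_force: 0.0
clock: 8.35
tcp_pos: [0.5549, 0.0913, 0.1323]
tcp_rot: [0.751, 0.661, 0.001, -0.001]
ft_force: [-10.9, -1.4, 35.9]
grip_width: 0.0003
gripper_force: 17.9
clock: 8.85
tcp_pos: [0.5536, 0.0911, 0.1624]
tcp_rot: [0.751, 0.661, -0.001, -0.0]
ft_force: [-0.3, -0.6, -0.1]
grip_width: 0.0005
gripper_force: 0.0
```

View pics/s3c.png

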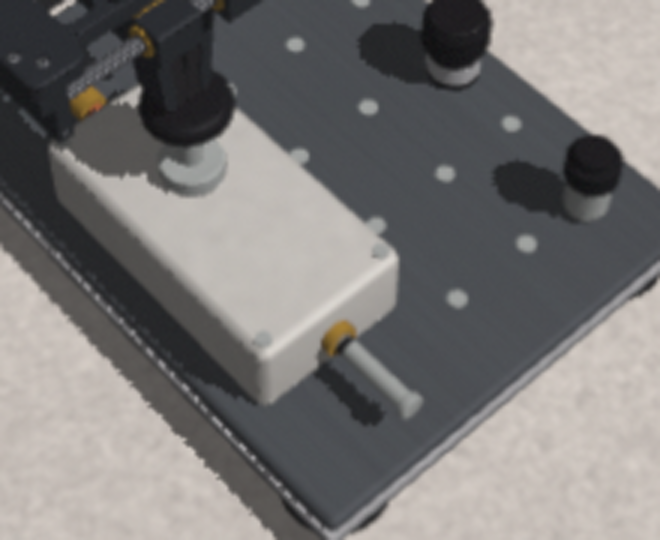

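The black ring shows at the pin's root, around (345,345) in the crop, so the pin is fully out, and the knob is up. I'll do one insurance stroke, then lift and move over beside the handle.

```bash
python3 -m creep '{"travel":[[0,0,0.2],[0,0,0.2],[0,0,0.2],[0,0,0.08],[0,0,0]],"turn":[[0,0,0],[0,0,0],[0,0,0],[0,0,0],[0,0,0]],"grip":[1,1,1,1,1]}'
python3 -m creep '{"travel":[[0,0,-0.68],[0,0,-0.3],[0,0,-0.5],[0,0,0],[0,0,0]],"turn":[[0,0,0],[0,0,0],[0,0,0],[0,0,0],[0,0,0]],"grip":[1,1,1,1,1]}'
python3 -m creep '{"travel":[[0.82,-0.18,0],[0.82,-0.18,0],[0.82,-0.18,0],[0.82,-0.18,0],[0,0,0]],"turn":[[0,0,0],[0,0,0],[0,0,0],[0,0,0],[0,0,0]],"grip":[1,1,1,1,1]}'
python3 - <<'E'
from h import *
save("wrist","w4.png");im=save("side","s4.png")
for c in("wrist","side"):
  for n in("valve_end",): 
    for q in nets.search_frame(c,n)[:2]: print(c,n,q['score'],world(c,q['at']))
P=np.array([.5705,.1975,.091]);uy=np.array([.1368,.9906,0])
print("wrist",proj("wrist",[P,P+.07*uy]))
E
python3 t.py
```

```text
clock: 9.52
tcp_pos: [0.5551, 0.0913, 0.1323]
tcp_rot: [0.751, 0.661, 0.001, -0.001]
ft_force: [-10.1, -0.8, 34.2]
grip_width: 0.0002
gripper_force: 17.0
clock: 10.15
tcp_pos: [0.5538, 0.0913, 0.2025]
tcp_rot: [0.75, 0.661, -0.001, -0.0]
ft_force: [-0.0, 0.1, -0.2]
grip_width: 0.0004
gripper_force: 0.0
clock: 10.78
tcp_pos: [0.5376, 0.2627, 0.2018]
tcp_rot: [0.748, 0.663, -0.001, -0.001]
ft_force: [-0.2, -0.1, 0.1]
grip_width: 0.0003
gripper_force: 0.0
wrist valve_end 0.55 [0.57773388 0.24223778 0.09074156]
side valve_end 0.82 [0.57642698 0.22872736 0.0912315 ]
wrist [[376.49393843 308.16810442]
 [381.78483221 211.33451984]]
tcp [0.5396 0.2566 0.203 ] tooly -7.4 tilt 0.1 F [-0.5 -0.7  0.6] t 10.975
```

View pics/w4.png

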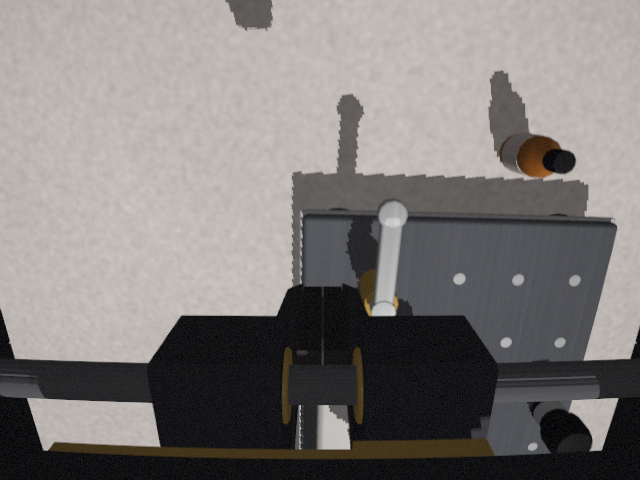

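View pics/s4.png

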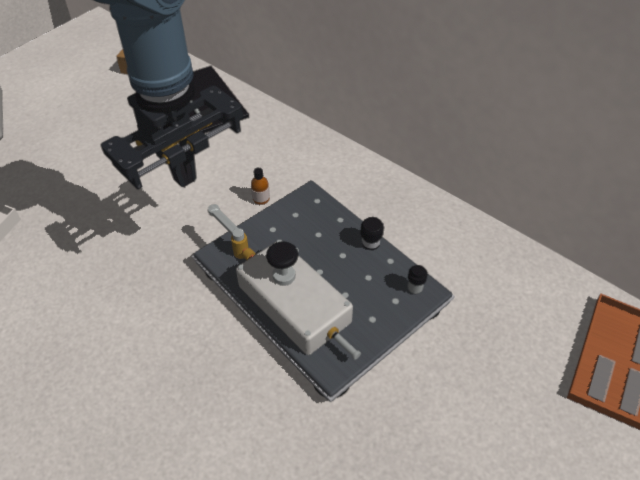

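The handle shows from its pivot at (383,310) to its end at (393,200), nearly open. The fingers are on its -x side and clear of it. In the side view the plunger is up and the pin is out. Next is the descent.

```bash
python3 -m creep '{"travel":[[0,0,0.75],[0,0,0.75],[0,0,0.74],[0,0,0],[0,0,0]],"turn":[[0,0,0],[0,0,0],[0,0,0],[0,0,0],[0,0,0]],"grip":[1,1,1,1,1]}'
python3 -m creep '{"travel":[[0,0.34,0],[0.06,0.28,0],[0.04,0.26,0],[0,0,0]],"turn":[[0,0,0],[0,0,0],[0,0,0],[0,0,0]],"grip":[1,1,1,1]}'; python3 t.py
python3 - <<'E'
from h import *
save("side","s5.png"); c=cv2.imread("pics/s5.png")[120:300,140:360]; cv2.imwrite("pics/s5c.png",cv2.resize(c,None,fx=3,fy=3))
E
```

```text
clock: 11.6
tcp_pos: [0.5406, 0.2578, 0.093]
tcp_rot: [0.751, 0.66, 0.001, 0.0]
ft_force: [0.1, 0.9, 0.1]
grip_width: 0.0003
gripper_force: 0.0
clock: 12.1
tcp_pos: [0.5855, 0.2579, 0.0929]
tcp_rot: [0.751, 0.661, 0.001, 0.001]
ft_force: [-1.0, 0.4, -0.1]
grip_width: 0.0004
gripper_force: 0.0
tcp [0.5855 0.2579 0.0929] tooly -7.3 tilt 0.17 F [-1.   0.4 -0.1] t 12.1
```

View pics/s5c.png

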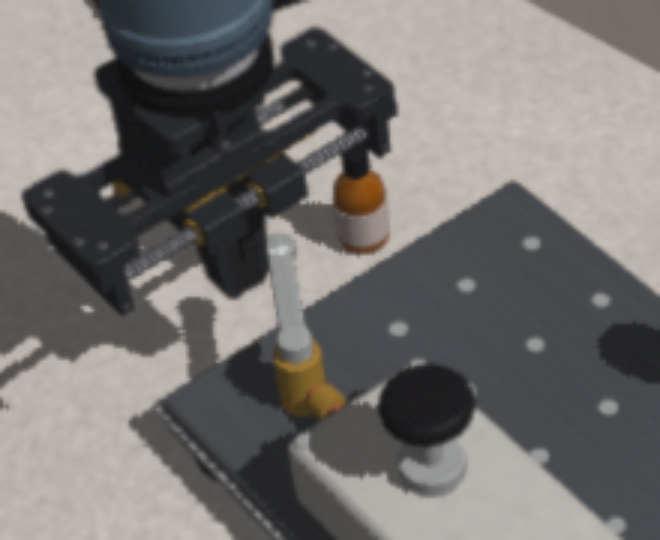

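The handle is turning ahead of the finger, and everything else is clear. I'll continue the arc to the stop.

```bash
python3 -m creep '{"travel":[[-0.18,0.22,0.03],[-0.2,0.2,0],[-0.22,0.2,0],[-0.28,0.14,0],[-0.12,0,0]],"turn":[[0,0,0],[0,0,0],[0,0,0],[0,0,0],[0,0,0]],"grip":[1,1,1,1,1]}'
python3 -m creep '{"travel":[[-0.06,0,0],[0,0,0]],"turn":[[0,0,0],[0,0,0]],"grip":[1,1]}'
```

```text
clock: 12.78
tcp_pos: [0.6146, 0.212, 0.0903]
tcp_rot: [0.75, 0.662, 0.004, -0.005]
ft_force: [1.6, 28.1, -6.7]
grip_width: -0.0
gripper_force: 13.8
clock: 13.02
tcp_pos: [0.6146, 0.2121, 0.0903]
tcp_rot: [0.749, 0.663, 0.006, -0.005]
ft_force: [1.8, 26.2, -5.9]
grip_width: 0.0005
gripper_force: 12.8
```

The force jumped to about 27 N, so the handle is at its stop. I'll back off, lift and check.

```bash
python3 -m creep '{"travel":[[0.5,0,0],[0.3,0,-0.1],[0,0,-1],[0,0,-1],[0,0,-0.5]],"turn":[[0,0,0],[0,0,0],[0,0,0],[0,0,0],[0,0,0]],"grip":[1,1,1,1,1]}'
python3 -m creep '{"travel":[[0.9,-0.4,0],[0.9,-0.4,0],[0.9,-0.4,0],[0,0,0]],"turn":[[0,0,0],[0,0,0],[0,0,0],[0,0,0]],"grip":[1,1,1,1]}'
python3 - <<'E'
from h import *
save("side","s6.png");c=cv2.imread("pics/s6.png")[150:400,180:460]; c=cv2.resize(c,None,fx=2,fy=2,interpolation=cv2.INTER_CUBIC)
save("top","t6.png"); d=cv2.imread("pics/t6.png")[160:330,215:435]; d=cv2.resize(d,None,fx=1,fy=1)
o=np.zeros((500,800,3),np.uint8);o[:,:560]=c;o[:170,565:785]=d;cv2.imwrite("pics/f6.png",o)
for n in("objective","eyepiece","oil_bottle","valve_end"):
    for q in nets.search_frame("top",n)[:1]: print(n,q['score'],world("top",q['at']))
E
python3 t.py
```

```text
clock: 13.65
tcp_pos: [0.6217, 0.2384, 0.2237]
tcp_rot: [0.751, 0.66, 0.001, 0.002]
ft_force: [-0.1, 0.4, -0.2]
grip_width: -0.0001
gripper_force: 0.0
clock: 14.15
tcp_pos: [0.5754, 0.386, 0.2199]
tcp_rot: [0.749, 0.663, 0.0, -0.001]
ft_force: [0.1, -0.5, 0.2]
grip_width: 0.0006
gripper_force: 0.0
objective 0.68 [ 0.69594238 -0.05522232  0.08069405]
eyepiece 0.66 [0.72099774 0.04999655 0.0882059 ]
oil_bottle 0.63 [ 0.69717253 -0.05389284  0.08249937]
valve_end 0.63 [0.60596853 0.195553   0.09098069]
tcp [0.5785 0.3795 0.2205] tooly -7.4 tilt 0.07 F [-0.4  0.5 -0.4] t 14.45
```

View pics/f6.png

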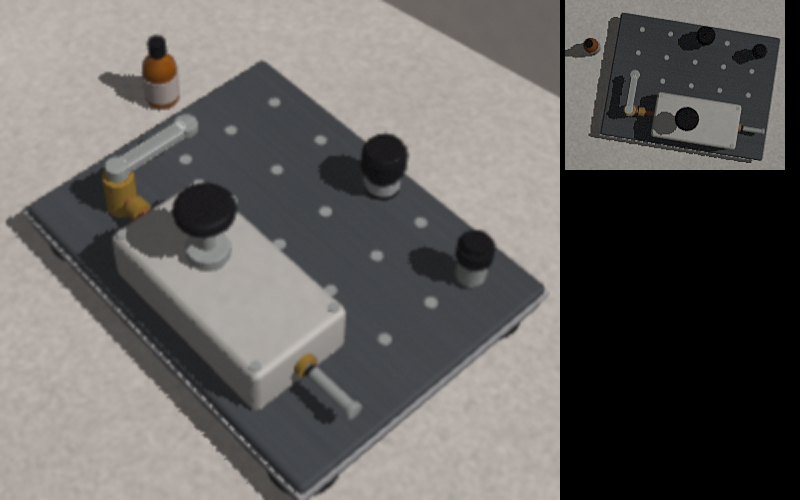

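The handle at (630,111)–(635,75) in the inset is parallel to the pad's edge, so it lies fully across the pipe. The plunger is up, the pin is out with its black ring showing, and the bystanders stand where they were.

```bash
python3 -c "
from station import close_job
print(close_job())"
```

```text
the job is handed in; nothing more can be done
None
```

Job handed in at about 14.5 s on the robot clock, verdict not shown: after six full strokes the pin is fully out with its black ring showing, the plunger is up, the handle is at its stop across the pipe, the lens parts and bottle stand where they were, and the arm is clear of everything.

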